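# Extend the specimen stage by one hole and lock it

### The job

Move the specimen stage one hole further out: press the spring pin on top of the tube down flush, slide the tube outwards, the way the round stage sits, and let the pin snap up fully in the very next hole. Then lift the collar on the lever, swing the lever over through its gate as far as it goes so that its pawl locks in the rack, and let the collar drop fully down. Leave the jar, the screwdriver and the tray where they are.

Things in the scene. Friction and masses are not known exactly. Their poses are not given: they have to be found in the camera images.
- station: fixed unit: white base plate 200 x 290 x 15 mm with a square aluminium outer tube 44 mm wide, 240 mm long, top 62 mm above the bench. Origin on the bench under the tube's centre line; y along the tube, outwards to the round stage; x across it, away from the lever; z up. Tube top: 2 mm wall, 15 mm holes on the centre line at y = -100, -60, -20, 20 mm
- next_hole (a point): centre of the hole, level with the tube's top, that the pin must end in: 40 mm further out (+y of the station) than the hole the pin is in at the start. Fixed to the station.
- pin_top (a point): top of the domed steel spring pin, 12 mm in diameter, sticking up 7 mm out of a hole in the tube's top; it travels with the sliding tube. Up, it blocks the tube. Pressed about flush, its dome slips under the hole's edge when the tube is pushed with 10 to 15 N; it then stays down by itself until the next hole comes, where it snaps up and stops the tube
- pin (a joint): how far the pin is pressed down, m: 0 = fully up, 0.007 = flush with the tube's top (a fingertip wider than the hole then rests on the tube), 0.009 = wholly under the wall. Spring force 3 N when up, 6 N at flush
- tab_top (a point): middle of the top edge of the sliding tube's steel thumb tab: an upright plate 32 mm wide across the tube, 12 mm thick along it, top 42 mm above the tube's top. It stands outwards of the pin: 14 mm from the pin's axis to its near face, so a finger that presses the pin can push the tab outwards in the same move
- stage_arm (a joint): travel of the sliding tube with pin, tab, side rack and 120 mm round stage, m: 0 = start hole, grows outwards (+y of station), 0.040 = next hole, 0.080 = the one after. Play in a hole 1.5 to 2 mm either way; friction about 1.5 N, stays where left; about 0.9 kg
- lever (a joint): lever angle, rad: 0 = free, leaning 0.55 rad away from the tube (to the station's -x); 0.55 = upright; 1.1 = locked, leaning 0.55 rad toward the tube, end stop. Stays where left. Collar down: the gate blocks it at about 0.19 (or 0.89 coming back). If the pin is not in a hole the pawl meets a rack tooth at about 0.6
- lever_axis (a point): a point on the lever's hinge axis (along the station's y), 45 mm above the bench, midway between two 40 mm radius bracket discs that measure 26 mm over their outsides; each disc has a hump on top, 10 mm wide, up to 52 mm above the axis: the gate. Lever stem 8 mm thick; 16 mm ball on its end, top 98 mm from the axis
- collar (a joint): how far the collar is lifted along the lever, m: 0 = down, 0.014 = upper stop. It clears the gate from 0.0075 up. A spring and its weight (about 2 N) bring it back down when let go.
- collar_mid (a point): centre of the dark grooved collar on the lever's stem, 28 mm in diameter, 22 mm long along the stem, 56 mm from the hinge axis when down. Pinch it from above with a finger on either side along the station's y, the ball between the fingers; lift it along the stem and carry it, held up, in an arc about the hinge axis
- jar: bystander: amber glass jar with a black lid, 48 mm in diameter, 75 mm high; origin under its centre
- driver: bystander: screwdriver with a black handle, 160 mm long, lying; origin underneath its middle
- tray: bystander: low aluminium tray 80 x 100 x 22 mm with compartments; origin under its centre

How it is judged:
By the outcome, as a careful person would: the job done as asked, in the order asked, and still so for the second after the job is handed in, with the robot touching nothing.
It also fails if it takes over 51 s, if anything falls off the work surface, if the arm or the gripper's body presses on something with over 40 N, if the wrist force passes 120 N, or if a joint passes its speed limit or range.

### The arm

A 6-joint arm with a two-finger parallel gripper is mounted at the origin on the work surface. World frame = base frame: x ahead of the robot, y to its left, z up, the work surface at z = 0. Lengths are in mm, angles in rad, forces in N, time in s.
With the tool pointing down it reaches from about 350 to 925 mm from the base axis. Payload 6.4 kg.
Tool frame: the origin (TCP) lies midway between the tips of the shut fingers; the grasp point (between the pads) lies 19 mm behind it; z points along the fingers, y is the line along which they close (so a half turn about z gives the same grasp; the last joint's range is limited). The gripper opens to 85 mm and grips with 20 to 120 N. Pads are 22 mm wide; open, the fingers measure 114 mm over their backs; the gripper's body (76 mm by 85 mm) begins 54 mm behind the grasp point. The pads swing forward as they close: fully open they stand 13 mm farther back than shut.
Start: joints at [-1.421, 0.245, 1.558, -0, 1.339, -0.174], TCP at [206.816, -616.231, 231.29] pointing down, gripper open.
Joint ranges: [-3.13, 3.13], [-1.02, 2.26], [0.13, 2.54], [-0.95, 4.09], [0.21, 2.88], [-2.74, 2.74]. Speed limits (rad/s): [2.57, 2.57, 3.14, 3.14, 3.14, 3.14].

### API

Orientations are given as a rotation vector (axis times angle).
In Python, from bench import bot gives the robot as it stands.
- The arm moves only by the tool play_rows, never from a script. Its argument "commands" is a list of rows, each an object of numbers: "grip": the opening, from 0 (shut) to 1 (fully open); "dx", "dy", "dz": the shift along the tool's x, y, z in mm; "twist": the turn about the tool's z in rad. In form: [{"grip": .., "dx": .., "dy": .., "dz": .., "twist": ..}, ...]. A call has 1 to 12 rows; each row shifts and turns the commanded pose from where the row before left it, along the tool's axes as they then stand; what a row does not reach is not made up. A row lasts 1/8 s, in which the tool goes at most 62.5 mm and 10.7 degrees, less where a joint would pass 70% of its speed; a pose out of reach is approached as far as the arm can. A call is refused whole if a number of a shift passes 62.5 or a number of a turn 0.188, either way. A call with a gripper value outside its range is refused whole. The fingers move at their own pace and stop on an object; the grip force is fixed at half the most. Time passes only in rows, so rows that do not move let the fingers close. It gives the time, the measured TCP pose, the force, the opening and the grip force at its end, in the units of the state.
- bot.read_state(): the state, without advancing time (a new reading comes with each control period).
- bot.read_camera(name): name is "side" or "top" or "wrist"; returns the picture (480x640x3 uint8, red, green, blue); there is no depth.
- bot.camera_model(name): a dict with "intrinsics" (3x3 intrinsics, pixels), "rvec" (rotation vector, rad) and "tvec" (3), from world to camera coordinates, as OpenCV has them; the wrist camera has in their place "hand_eye" (4x4, takes a point from camera to tool coordinates, whose origin is the TCP and whose axes are the flange's). Camera axes: x right, y down, z forward; pixel columns grow to the right and rows downward; lengths in mm; the calibration is good to about 2 mm. A picture is of the moment at which its call begins: read the wrist's pose just before it. camera_model takes no time and is no camera call.
- bot.hand_in(): hands the job in; it is judged then, once.
The state is a dict: "time": time; "joint_positions": joint angles; "qd": joint speeds; "tau": joint torques, N m; "tool_pos": TCP position; "tool_rot": TCP orientation; "ft_force": force on the tool from outside, world axes, zero at the start; "wrist_torque": the same for the moment, N m; "gripper_width": finger opening in mm; "grasp_force": force on a finger pad.
Only numpy, scipy, OpenCV 4.12 (cv2) and the standard library are available. Lean on these libraries where they do the work, as an engineer would, in place of code of your own. Each camera call takes 0.05 s, during which the arm holds its last target. There are 200 camera calls.

## Working session

There is one attempt and no reset: what is moved stays moved. The work goes in short steps, Python scripts to look and compute and a tool call to move; the robot and the scene stay as the last step left them, time stands still between calls to the robot, and variables do not carry over. Pictures are saved under pics/ and viewed, at most 10 in all, crops included, and the job is handed in when it is done.

Besides the shell and the picture viewer there is one more tool, called as name(argument=value, ...), one argument or row to a line, values as JSON. play_rows: Moves the arm, as the interface text tells. Its arguments: {"type":"object","properties":{"commands":{"type":"array","items":{"type":"object","properties":{"grip":{"type":"number"},"dx":{"type":"number"},"dy":{"type":"number"},"dz":{"type":"number"},"twist":{"type":"number"}}}}},"required":["commands"]}

```bash
mkdir -p pics; python3 - <<'E'
from bench import bot
import cv2,numpy as np
s=bot.read_state();print(s)
for n in("top","side"):
    im=bot.read_camera(n);cv2.imwrite(f"pics/{n}0.png",im[:,:,::-1])
    print(n,bot.camera_model(n))
print(bot.camera_model("wrist"))
E
```

```text
{'time': 0.0, 'joint_positions': array([-1.42110116e+00,  2.45823317e-01,  1.55901242e+00, -1.55474614e-06,
        1.33870400e+00, -1.74088289e-01]), 'qd': array([ 0.00075497,  0.00052499,  0.00153929, -0.00141823,  0.00292457,
        0.00103618]), 'tau': array([-2.66636675e-05, -4.29504275e+01, -3.26128042e+01, -9.73806823e-05,
        5.41918504e-03, -2.76436857e-06]), 'tool_pos': array([ 206.72914189, -615.6605224 ,  230.17527113]), 'tool_rot': array([-3.09859202e+00, -5.06065877e-01, -3.49041230e-05]), 'ft_force': array([-0.21264671,  0.37085866,  0.45428333]), 'wrist_torque': array([-0.03131666, -0.01915456,  0.03593166]), 'grasp_force': 0.0, 'gripper_width': 85.44893624134642}
top {'intrinsics': array([[451.22250096,   0.        , 315.0260762 ],
       [  0.        , 451.22250096, 244.63605499],
       [  0.        ,   0.        ,   1.        ]]), 'rvec': array([ 2.16301922, -2.13423036,  0.16662114]), 'tvec': array([-68.01161832, 638.67994047, 760.96485824])}
side {'intrinsics': array([[498.2602044,   0.       , 315.8260801],
       [  0.       , 498.2602044, 239.4747386],
       [  0.       ,   0.       ,   1.       ]]), 'rvec': array([ 2.34284517, -0.65627972,  0.25254473]), 'tvec': array([-543.45506781,  258.62711266,  666.57810494])}
{'intrinsics': array([[412.61268811,   0.        , 316.572807  ],
       [  0.        , 412.61268811, 238.78961802],
       [  0.        ,   0.        ,   1.        ]]), 'hand_eye': array([[ 5.43723027e-05, -9.45329558e-01, -3.26116580e-01,
         8.34874637e+01],
       [ 9.99999670e-01, -2.13093765e-04,  7.84431505e-04,
        -7.77100377e-01],
       [-8.11039697e-04, -3.26116515e-01,  9.45329234e-01,
        -1.43282088e+02],
       [ 0.00000000e+00,  0.00000000e+00,  0.00000000e+00,
         1.00000000e+00]])}
```

View pics/top0.png

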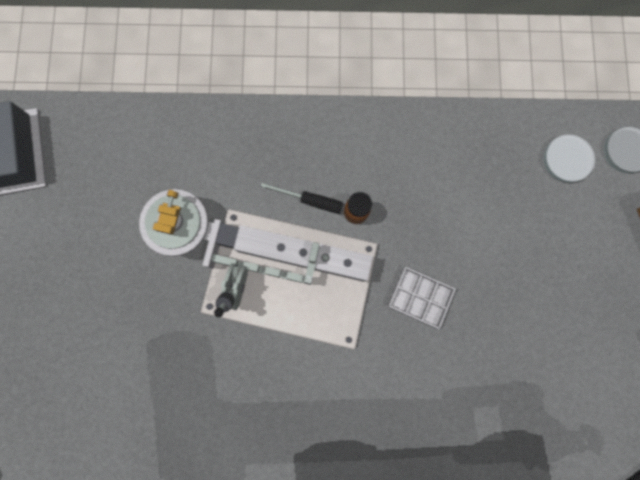

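View pics/side0.png

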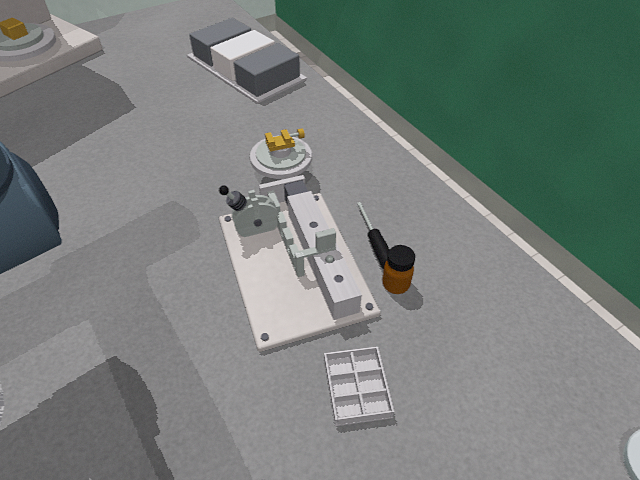

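The top view shows the tube running left (stage end): holes at about (281,247), (304,252) and (347,263), the pin near (325,257), the tab at (314,250), and the lever ball at (218,312). The side view shows the same, with the tab at (326,238) and the ball at (223,190).

```bash
cat > h.py <<'E'
import cv2,numpy as np
from bench import bot
def cam(n,st=None):
    m=bot.camera_model(n);K=m["intrinsics"]
    if n=="wrist":
        T=np.eye(4);T[:3,:3]=cv2.Rodrigues(st["tool_rot"])[0];T[:3,3]=st["tool_pos"]
        W=T@m["hand_eye"];return K,W[:3,:3],W[:3,3]
    R=cv2.Rodrigues(m["rvec"])[0];return K,R.T,-R.T@m["tvec"]
def ray(c,p):
    K,R,o=c;d=R@np.linalg.inv(K)@[p[0],p[1],1];return o,d/np.linalg.norm(d)
def onz(c,p,z):
    o,d=ray(c,p);return o+d*(z-o[2])/d[2]
def tri(rs):
    A=sum(np.eye(3)-np.outer(d,d) for o,d in rs);b=sum((np.eye(3)-np.outer(d,d))@o for o,d in rs);return np.linalg.solve(A,b)
def proj(c,P):
    K,R,o=c;q=K@R.T@(np.array(P)-o);return q[:2]/q[2]
E
python3 - <<'E'
from h import *
t=cam("top");s=cam("side")
for n,p in dict(h20=(281,247),hm20=(304,252),pin=(325,257),hm100=(347,263)).items(): print(n,onz(t,p,62))
for p in((281,247),(347,263)):pass
for p in((313,225),(339,279)):print("side",onz(s,p,62))
print("pinside",onz(s,(330,259),69))
print("ball",tri([ray(t,(219,312)),ray(s,(223.5,190))]))
print("collar",tri([ray(t,(226,299)),ray(s,(236,200))]))
st=bot.read_state();print(cv2.Rodrigues(st["tool_rot"])[0])
a=cv2.imread("pics/top0.png")[190:350,190:390];cv2.imwrite("pics/c1.png",cv2.resize(a,None,fx=4,fy=3.75,interpolation=2))
E
```

```text
h20 [6.32322335e+02 3.39775213e-01 6.20000000e+01]
hm20 [624.03158045 -40.17773196  62.        ]
pin [615.71205845 -77.09555527  62.        ]
hm100 [ 605.67876768 -115.67789716   62.        ]
side [628.630883    -3.34093072  62.        ]
side [ 604.12035248 -120.72194758   62.        ]
pinside [610.30610484 -85.03734796  69.        ]
ball [517.72176393  92.8872904  118.66886821]
collar [536.99633297  88.79373838  90.2044142 ]
[[ 9.48012082e-01  3.18234207e-01 -2.86071044e-04]
 [ 3.18234221e-01 -9.48010593e-01  1.70171515e-03]
 [ 2.70345590e-04 -1.70428412e-03 -9.99998511e-01]]
```

View pics/c1.png

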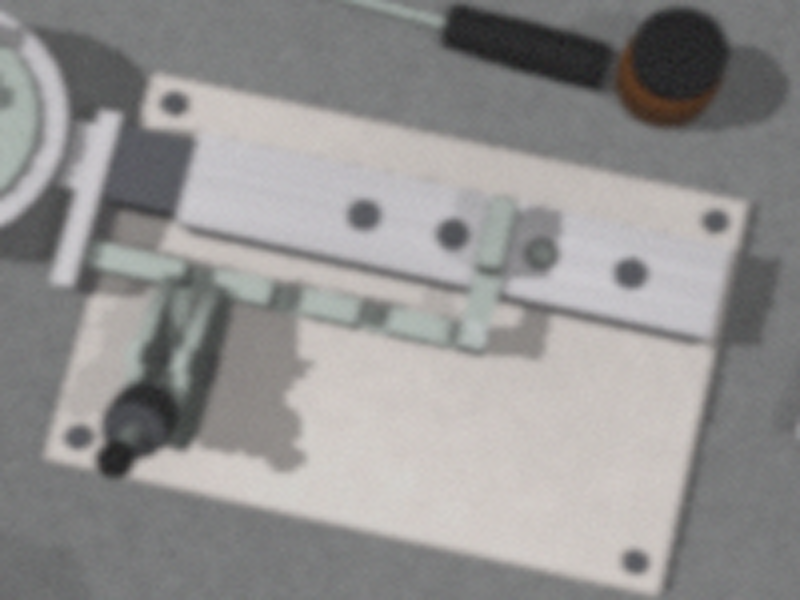

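The enlarged crop confirms the pin at (325.3,257.5), holes at (281,247.1) and (347.8,262.8), and the collar at about (225,302). I'll move over the station for a wrist view.

play_rows(
  commands=[
    {"dx": 44.8,"dy": -28.9,"grip": 0},
    {"dx": 44.8,"dy": -28.9,"grip": 0},
    {"dx": 44.8,"dy": -28.9,"grip": 0},
    {"dx": 44.8,"dy": -28.9,"grip": 0},
    {"dx": 44.8,"dy": -28.9,"grip": 0},
    {"dx": 44.8,"dy": -28.9,"grip": 0},
    {"dx": 44.8,"dy": -28.9,"grip": 0},
    {"dx": 44.8,"dy": -28.9,"grip": 0},
    {"dx": 44.8,"dy": -28.9,"grip": 0},
    {"dx": 44.8,"dy": -28.9,"grip": 0},
    {"dx": 44.8,"dy": -28.9,"grip": 0},
    {"dx": 44.8,"dy": -28.9,"grip": 0},
  ],
)

```text
$.commands[0]: bad value
```

play_rows(
  commands=[
    {"twist": -0.17,"grip": 0},
    {"twist": -0.17,"grip": 0},
    {"twist": -0.17,"grip": 0},
    {"twist": -0.17,"grip": 0},
    {"twist": -0.17,"grip": 0},
    {"twist": -0.17,"grip": 0},
    {"grip": 0},
    {"grip": 0},
  ],
)

```text
$.commands[0]: bad value
```

```bash
python3 - <<'E'
from h import *
import pickle
s=bot.read_state();im=bot.read_camera("wrist")[:,:,::-1].copy();cv2.imwrite("pics/w1.png",im);pickle.dump(s,open("w1.pkl","wb"))
print(s["tool_pos"],s["tool_rot"],s["ft_force"],s["time"],s["joint_positions"])
c=cam("wrist",s)
print([proj(c,p).round() for p in((632.3,.3,62),(624,-40,62),(615.7,-77,66),(605.5,-116.5,62),(537,89,90),(517.7,92.9,118))])
E
```

```text
[ 206.77031115 -615.72334722  230.28157313] [-3.09878956e+00 -5.06229721e-01  1.25075994e-05] [-0.43082762  0.70160017  0.85971463] 0.1 [-1.42104125e+00  2.45777931e-01  1.55886862e+00 -2.97788990e-05
  1.33867145e+00 -1.74104583e-01]
[array([-1140., -1679.]), array([ -957., -1522.]), array([ -835., -1429.]), array([ -653., -1249.]), array([-1606., -1545.]), array([-2049., -1814.])]
```

View pics/w1.png

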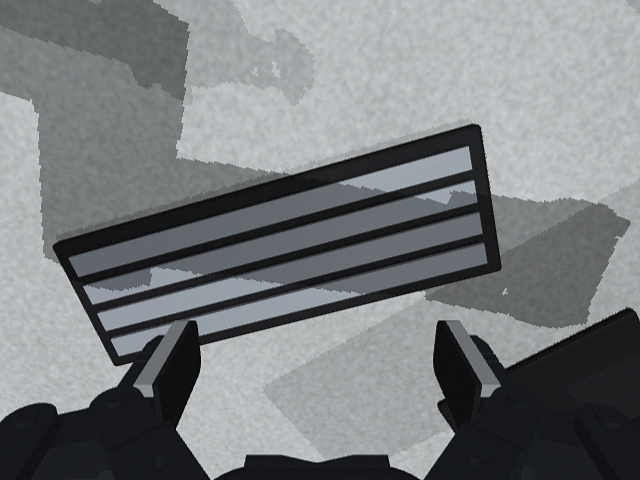

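The move was refused (the arm is still at the start, and the picture shows only an unrelated rack). I'll give all five keys in each row.

play_rows(
  commands=[
    {"grip": 0,"dx": 44.8,"dy": -28.9,"dz": 0,"twist": 0},
    {"grip": 0,"dx": 44.8,"dy": -28.9,"dz": 0,"twist": 0},
    {"grip": 0,"dx": 44.8,"dy": -28.9,"dz": 0,"twist": 0},
    {"grip": 0,"dx": 44.8,"dy": -28.9,"dz": 0,"twist": 0},
    {"grip": 0,"dx": 44.8,"dy": -28.9,"dz": 0,"twist": 0},
    {"grip": 0,"dx": 44.8,"dy": -28.9,"dz": 0,"twist": 0},
    {"grip": 0,"dx": 44.8,"dy": -28.9,"dz": 0,"twist": 0},
    {"grip": 0,"dx": 44.8,"dy": -28.9,"dz": 0,"twist": 0},
    {"grip": 0,"dx": 44.8,"dy": -28.9,"dz": 0,"twist": 0},
    {"grip": 0,"dx": 44.8,"dy": -28.9,"dz": 0,"twist": 0},
    {"grip": 0,"dx": 44.8,"dy": -28.9,"dz": 0,"twist": 0},
    {"grip": 0,"dx": 44.8,"dy": -28.9,"dz": 0,"twist": 0},
  ],
)

```text
time: 1.65
tool_pos: [606.9, -114.8, 231.0]
tool_rot: [-3.1, -0.507, 0.001]
ft_force: [0.2, -1.0, -0.2]
gripper_width: 0.1
grasp_force: 0.0
```

play_rows(
  commands=[
    {"grip": 0,"dx": 0,"dy": 0,"dz": 0,"twist": -0.17},
    {"grip": 0,"dx": 0,"dy": 0,"dz": 0,"twist": -0.17},
    {"grip": 0,"dx": 0,"dy": 0,"dz": 0,"twist": -0.17},
    {"grip": 0,"dx": 0,"dy": 0,"dz": 0,"twist": -0.17},
    {"grip": 0,"dx": 0,"dy": 0,"dz": 0,"twist": -0.17},
    {"grip": 0,"dx": 0,"dy": 0,"dz": 0,"twist": -0.17},
    {"grip": 0,"dx": 0,"dy": 0,"dz": 0,"twist": 0},
    {"grip": 0,"dx": 0,"dy": 0,"dz": 0,"twist": 0},
  ],
)

```text
time: 2.65
tool_pos: [606.0, -116.4, 231.1]
tool_rot: [-2.461, -1.953, 0.0]
ft_force: [-0.5, -0.3, -0.4]
gripper_width: 0.3
grasp_force: 0.0
```

```bash
python3 - <<'E'
from h import *
import pickle
s=bot.read_state();im=bot.read_camera("wrist")[:,:,::-1].copy();cv2.imwrite("pics/w2.png",im);pickle.dump(s,open("w2.pkl","wb"))
print(s["tool_pos"],s["tool_rot"],s["ft_force"],s["time"],s["joint_positions"])
c=cam("wrist",s)
print([proj(c,p).round() for p in((632.3,.3,62),(624,-40,62),(615.7,-77,66),(605.5,-116.5,62),(537,89,90),(517.7,92.9,118))])
E
```

```text
[ 606.03397039 -116.36369744  231.09458574] [-2.46079746e+00 -1.95250640e+00  2.59876820e-04] [-0.49756377 -0.33892172 -0.36358715] 2.65 [-3.73193260e-01  1.69909661e-01  1.64545964e+00  9.82124331e-07
  1.32655404e+00 -1.43859034e-01]
[array([317.,  42.]), array([318., 105.]), array([318., 159.]), array([317., 211.]), array([119., -88.]), array([  56., -110.])]
```

View pics/w2.png

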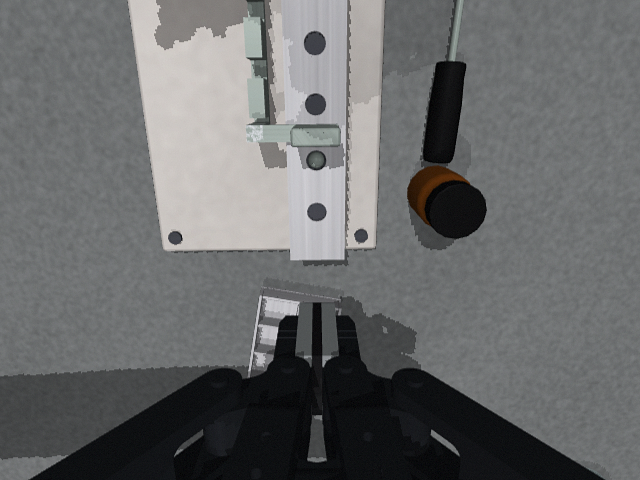

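The wrist view shows the pin at (316,159) and holes at (315,43), (315,104) and (316.5,211), matching the top view. The tab is at (316,135) and the fingertips are aligned with the tube.

```bash
python3 - <<'E'
from h import *
import pickle
s=pickle.load(open("w2.pkl","rb"));c=cam("wrist",s)
R=cv2.Rodrigues(s["tool_rot"])[0]
for p,z in(((315,43),62),((315,104),62),((316.5,211),62),((316,159.5),67)):
    P=onz(c,p,z);print(P, (R.T@(P-s["tool_pos"])).round(1))
a,b=onz(c,(315,43),62),onz(c,(316.5,211),62);print("yaw",np.arctan2(*(a-b)[1::-1]),np.arctan2(R[1,0],R[0,0]))
E
```

```text
[6.31146852e+02 1.36139665e-02 6.20000000e+01] [119.   -1.9 169.1]
[622.02786985 -38.84089657  62.        ] [ 79.1  -2.  169.1]
[ 604.97853346 -116.62390508   62.        ] [ -0.5  -0.9 169.1]
[613.87734225 -76.89754775  67.        ] [ 40.2  -1.3 164.1]
yaw 1.3500950108189487 1.3414618559789449
```

play_rows(
  commands=[
    {"grip": 0,"dx": 39,"dy": -1.3,"dz": 20,"twist": -0.009},
    {"grip": 0,"dx": 0,"dy": 0,"dz": 45,"twist": 0},
    {"grip": 0,"dx": 0,"dy": 0,"dz": 45,"twist": 0},
    {"grip": 0,"dx": 0,"dy": 0,"dz": 30,"twist": 0},
    {"grip": 0,"dx": 0,"dy": 0,"dz": 15,"twist": 0},
    {"grip": 0,"dx": 0,"dy": 0,"dz": 0,"twist": 0},
    {"grip": 0,"dx": 0,"dy": 0,"dz": 0,"twist": 0},
  ],
)

```text
time: 3.58
tool_pos: [614.9, -78.5, 78.0]
tool_rot: [2.448, 1.965, 0.003]
ft_force: [-0.3, -0.1, 0.6]
gripper_width: 0.2
grasp_force: 0.0
```

```bash
python3 - <<'E'
from h import *
s=bot.read_state();print(s["tool_pos"],s["time"],s["ft_force"])
R=cv2.Rodrigues(s["tool_rot"])[0]
print(R.T@(np.array([613.9,-76.9,67])-s["tool_pos"]))
a=bot.read_camera("side")[160:340,200:440,::-1]
b=bot.read_camera("wrist")[120:480,120:520,::-1]
cv2.imwrite("pics/s2.png",np.hstack([cv2.resize(a,(480,360),interpolation=2),cv2.resize(b[:,60:],(320,360))]))
E
```

```text
[614.85265664 -78.47765323  78.02362543] 3.575 [-0.27638955 -0.07157291  0.61423889]
[ 1.33687982 -1.30354202 11.01954594]
```

View pics/s2.png

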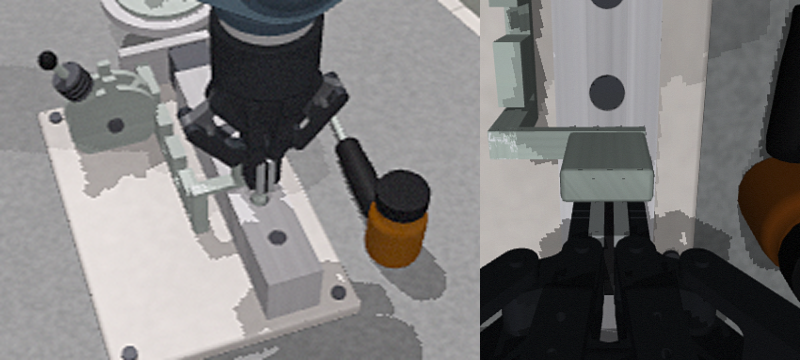

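The view shows the shut fingertips straight above the pin, just inside the tab. I'll press gently.

play_rows(
  commands=[
    {"grip": 0,"dx": 0.5,"dy": -1,"dz": 6,"twist": 0},
    {"grip": 0,"dx": 0,"dy": 0,"dz": 3,"twist": 0},
    {"grip": 0,"dx": 0,"dy": 0,"dz": 2,"twist": 0},
    {"grip": 0,"dx": 0,"dy": 0,"dz": 1,"twist": 0},
    {"grip": 0,"dx": 0,"dy": 0,"dz": 1,"twist": 0},
    {"grip": 0,"dx": 0,"dy": 0,"dz": 0,"twist": 0},
  ],
)

```text
time: 4.42
tool_pos: [613.0, -77.5, 63.6]
tool_rot: [2.45, 1.966, 0.0]
ft_force: [-0.9, -0.7, 5.6]
gripper_width: 0.1
grasp_force: 2.6
```

play_rows(
  commands=[
    {"grip": 0,"dx": 0,"dy": 0,"dz": 1,"twist": 0},
    {"grip": 0,"dx": 0,"dy": 0,"dz": 1,"twist": 0},
    {"grip": 0,"dx": 0,"dy": 0,"dz": 0,"twist": 0},
  ],
)

```text
time: 4.8
tool_pos: [613.0, -77.4, 62.0]
tool_rot: [2.45, 1.967, 0.0]
ft_force: [-2.3, 1.8, 7.1]
gripper_width: -0.3
grasp_force: 4.0
```

play_rows(
  commands=[
    {"grip": 0,"dx": 0,"dy": 0,"dz": 0.7,"twist": 0},
    {"grip": 0,"dx": 0,"dy": 0,"dz": 0,"twist": 0},
  ],
)

```text
time: 5.05
tool_pos: [613.1, -77.5, 61.9]
tool_rot: [2.45, 1.967, 0.0]
ft_force: [-4.5, 1.6, 10.7]
gripper_width: 0.2
grasp_force: 5.8
```

play_rows(
  commands=[
    {"grip": 0,"dx": 1.5,"dy": 0,"dz": 0,"twist": 0},
    {"grip": 0,"dx": 1.5,"dy": 0,"dz": 0,"twist": 0},
    {"grip": 0,"dx": 1.5,"dy": 0,"dz": 0,"twist": 0},
    {"grip": 0,"dx": 0,"dy": 0,"dz": 0,"twist": 0},
  ],
)

```text
time: 5.55
tool_pos: [614.1, -74.5, 62.0]
tool_rot: [2.448, 1.966, -0.003]
ft_force: [-4.0, -4.3, 10.7]
gripper_width: 0.1
grasp_force: 5.4
```

play_rows(
  commands=[
    {"grip": 0,"dx": 1.5,"dy": 0,"dz": 0,"twist": 0},
    {"grip": 0,"dx": 1.5,"dy": 0,"dz": 0,"twist": 0},
    {"grip": 0,"dx": 0,"dy": 0,"dz": 0,"twist": 0},
  ],
)

```text
time: 5.92
tool_pos: [615.2, -72.2, 62.1]
tool_rot: [2.447, 1.964, -0.002]
ft_force: [-3.2, -6.3, 9.4]
gripper_width: 0.1
grasp_force: 2.5
```

play_rows(
  commands=[
    {"grip": 0,"dx": 1.5,"dy": 0,"dz": 0,"twist": 0},
    {"grip": 0,"dx": 0,"dy": 0,"dz": 0,"twist": 0},
  ],
)

```text
time: 6.18
tool_pos: [615.3, -71.6, 62.1]
tool_rot: [2.446, 1.964, -0.004]
ft_force: [-5.4, -10.0, 9.4]
gripper_width: 0.0
grasp_force: 1.6
```

play_rows(
  commands=[
    {"grip": 0,"dx": 1,"dy": 0,"dz": 0,"twist": 0},
    {"grip": 0,"dx": 1,"dy": 0,"dz": 0,"twist": 0},
    {"grip": 0,"dx": 0,"dy": 0,"dz": 0,"twist": 0},
  ],
)

```text
time: 6.55
tool_pos: [615.8, -69.2, 62.1]
tool_rot: [2.447, 1.964, -0.002]
ft_force: [-3.5, -6.0, 10.2]
gripper_width: -0.0
grasp_force: 1.8
```

play_rows(
  commands=[
    {"grip": 0,"dx": 1.5,"dy": 0,"dz": 0,"twist": 0},
    {"grip": 0,"dx": 1.5,"dy": 0,"dz": 0,"twist": 0},
    {"grip": 0,"dx": 1.5,"dy": 0,"dz": 0,"twist": 0},
    {"grip": 0,"dx": 0,"dy": 0,"dz": 0,"twist": 0},
  ],
)

```text
time: 7.05
tool_pos: [617.1, -64.1, 62.1]
tool_rot: [2.447, 1.964, -0.001]
ft_force: [-1.3, -5.1, 8.0]
gripper_width: 0.3
grasp_force: 2.2
```

play_rows(
  commands=[
    {"grip": 0,"dx": 0,"dy": 0,"dz": -8,"twist": 0},
    {"grip": 0,"dx": 0,"dy": 0,"dz": -7,"twist": 0},
    {"grip": 0,"dx": 3,"dy": 0,"dz": 0,"twist": 0},
    {"grip": 0,"dx": 3,"dy": 0,"dz": 0,"twist": 0},
    {"grip": 0,"dx": 3,"dy": 0,"dz": 0,"twist": 0},
    {"grip": 0,"dx": 2,"dy": 0,"dz": 0,"twist": 0},
    {"grip": 0,"dx": 0,"dy": 0,"dz": 0,"twist": 0},
  ],
)

```text
time: 7.92
tool_pos: [618.5, -51.2, 75.8]
tool_rot: [-2.45, -1.967, -0.0]
ft_force: [-0.4, -1.1, 1.3]
gripper_width: -0.1
grasp_force: 0.7
```

```bash
python3 - <<'E'
from h import *
s=bot.read_state();print(s["tool_pos"],s["time"],s["ft_force"])
a=bot.read_camera("side")[160:340,200:440,::-1]
b=bot.read_camera("wrist")[120:480,120:520,::-1]
cv2.imwrite("pics/s3.png",np.hstack([cv2.resize(a,(480,360),interpolation=2),cv2.resize(b[:,60:],(320,360))]))
E
```

```text
[618.46541549 -51.24591048  75.75210946] 7.925 [-0.35135207 -1.08986862  1.29148712]
```

View pics/s3.png

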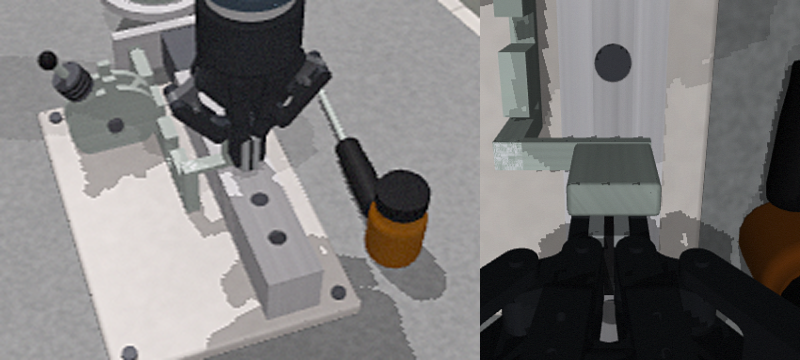

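The view shows the pin out of sight under the wall, the old hole empty, and the tab ahead of the fingers. I'll keep pushing slowly.

play_rows(
  commands=[
    {"grip": 0,"dx": 2,"dy": 0,"dz": 0,"twist": 0},
    {"grip": 0,"dx": 2,"dy": 0,"dz": 0,"twist": 0},
    {"grip": 0,"dx": 2,"dy": 0,"dz": 0,"twist": 0},
    {"grip": 0,"dx": 2,"dy": 0,"dz": 0,"twist": 0},
    {"grip": 0,"dx": 1.5,"dy": 0,"dz": 0,"twist": 0},
    {"grip": 0,"dx": 1.5,"dy": 0,"dz": 0,"twist": 0},
    {"grip": 0,"dx": 0,"dy": 0,"dz": 0,"twist": 0},
  ],
)

```text
time: 8.9
tool_pos: [621.0, -40.1, 75.4]
tool_rot: [-2.449, -1.966, -0.001]
ft_force: [0.6, 0.2, 0.0]
gripper_width: -0.1
grasp_force: 0.0
```

play_rows(
  commands=[
    {"grip": 0,"dx": 1,"dy": 0,"dz": 0,"twist": 0},
    {"grip": 0,"dx": 1,"dy": 0,"dz": 0,"twist": 0},
    {"grip": 0,"dx": 0,"dy": 0,"dz": 0,"twist": 0},
  ],
)

```text
time: 9.28
tool_pos: [621.4, -38.7, 75.6]
tool_rot: [-2.45, -1.967, -0.0]
ft_force: [0.9, 0.4, 0.3]
gripper_width: -0.2
grasp_force: 0.0
```

play_rows(
  commands=[
    {"grip": 0,"dx": 1,"dy": 0,"dz": 0,"twist": 0},
    {"grip": 0,"dx": 1,"dy": 0,"dz": 0,"twist": 0},
    {"grip": 0,"dx": 0,"dy": 0,"dz": 0,"twist": 0},
  ],
)

```text
time: 9.65
tool_pos: [621.8, -36.9, 75.6]
tool_rot: [2.45, 1.967, -0.0]
ft_force: [-0.0, -0.4, 0.6]
gripper_width: 0.2
grasp_force: 0.2
```

play_rows(
  commands=[
    {"grip": 0,"dx": 1,"dy": 0,"dz": 0,"twist": 0},
    {"grip": 0,"dx": 1,"dy": 0,"dz": 0,"twist": 0},
    {"grip": 0,"dx": 0,"dy": 0,"dz": 0,"twist": 0},
  ],
)

```text
time: 10.02
tool_pos: [622.2, -34.9, 75.6]
tool_rot: [-2.45, -1.967, 0.0]
ft_force: [-0.3, -1.8, -0.2]
gripper_width: 0.2
grasp_force: 0.6
```

```bash
python3 - <<'E'
from h import *
s=bot.read_state();print(s["tool_pos"],s["time"],s["ft_force"])
a=bot.read_camera("side")[160:340,200:440,::-1]
b=bot.read_camera("wrist")[120:480,120:520,::-1]
cv2.imwrite("pics/s4.png",np.hstack([cv2.resize(a,(480,360),interpolation=2),cv2.resize(b[:,60:],(320,360))]))
E
```

```text
[622.19465818 -34.90341457  75.58100592] 10.025 [-0.2716314  -1.78580355 -0.16485714]
```

View pics/s4.png

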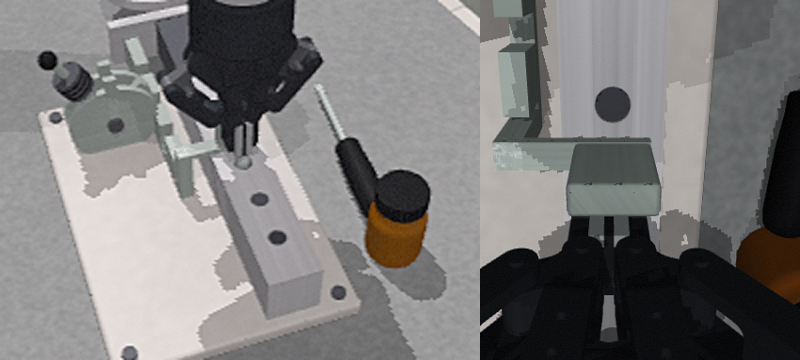

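The pin's bright dome is back up under the fingers at (243,162) in the side crop. I'll nudge the tab to confirm it blocks.

play_rows(
  commands=[
    {"grip": 0,"dx": 1,"dy": 0,"dz": 0,"twist": 0},
    {"grip": 0,"dx": 1,"dy": 0,"dz": 0,"twist": 0},
    {"grip": 0,"dx": 0,"dy": 0,"dz": 0,"twist": 0},
  ],
)

```text
time: 10.5
tool_pos: [622.5, -33.6, 75.6]
tool_rot: [2.449, 1.966, -0.002]
ft_force: [-2.6, -5.1, 0.9]
gripper_width: 0.1
grasp_force: 2.5
```

play_rows(
  commands=[
    {"grip": 0,"dx": -3,"dy": 0,"dz": 0,"twist": 0},
    {"grip": 0,"dx": -1,"dy": 0,"dz": -25,"twist": 0},
    {"grip": 0,"dx": 0,"dy": 0,"dz": -50,"twist": 0},
    {"grip": 0,"dx": 0,"dy": 0,"dz": -50,"twist": 0},
    {"grip": 0.5,"dx": 34,"dy": -33,"dz": 0,"twist": 0},
    {"grip": 0.9,"dx": 34,"dy": -33,"dz": 0,"twist": 0},
    {"grip": 0.9,"dx": 34,"dy": -34,"dz": 0,"twist": 0},
    {"grip": 0.9,"dx": 0,"dy": 0,"dz": 0,"twist": 0},
  ],
)

```text
time: 11.5
tool_pos: [544.6, 87.0, 200.5]
tool_rot: [-2.445, -1.971, -0.001]
ft_force: [-0.3, -0.0, 0.6]
gripper_width: 72.5
grasp_force: 0.0
```

play_rows(
  commands=[
    {"grip": 0.9,"dx": 0,"dy": 0,"dz": 0,"twist": -0.174},
    {"grip": 0.9,"dx": 0,"dy": 0,"dz": 0,"twist": -0.174},
    {"grip": 0.9,"dx": 0,"dy": 0,"dz": 0,"twist": -0.174},
    {"grip": 0.9,"dx": 0,"dy": 0,"dz": 0,"twist": -0.174},
    {"grip": 0.9,"dx": 0,"dy": 0,"dz": 0,"twist": -0.174},
    {"grip": 0.9,"dx": 0,"dy": 0,"dz": 0,"twist": -0.174},
    {"grip": 0.9,"dx": 0,"dy": 0,"dz": 0,"twist": -0.174},
    {"grip": 0.9,"dx": 0,"dy": 0,"dz": 0,"twist": -0.174},
    {"grip": 0.9,"dx": 0,"dy": 0,"dz": 0,"twist": -0.174},
    {"grip": 0.9,"dx": 0,"dy": 0,"dz": 0,"twist": 0},
    {"grip": 0.9,"dx": 0,"dy": 0,"dz": 0,"twist": 0},
  ],
)

```text
time: 12.88
tool_pos: [546.5, 84.0, 200.6]
tool_rot: [0.354, 3.122, 0.0]
ft_force: [-0.0, -0.9, -0.5]
gripper_width: 76.9
grasp_force: 0.0
```

```bash
python3 - <<'E'
from h import *
import pickle
s=bot.read_state();w=bot.read_camera("wrist")[:,:,::-1];pickle.dump(s,open("w5.pkl","wb"))
print(s["tool_pos"],s["tool_rot"],s["time"],s["joint_positions"],s["gripper_width"])
a=bot.read_camera("side")[:,:,::-1]
cv2.imwrite("pics/w5.png",w);cv2.imwrite("pics/s5f.png",a)
c=np.zeros((600,800,3),np.uint8);c[:480,:500]=w[:,70:570];c[:300,500:]=cv2.resize(a[160:310,200:350],(300,300),interpolation=2);c[300:,500:]=cv2.resize(a[200:300,280:380],(300,300),interpolation=2)
cv2.imwrite("pics/s5.png",c)
E
```

```text
[546.45182215  84.04361668 200.58397816] [3.53723810e-01 3.12156357e+00 3.84416811e-04] 12.875 [-5.26070479e-02  4.86866062e-02  1.83490492e+00  2.53482893e-04
  1.25793484e+00 -1.39781155e+00] 76.87175228176775
```

View pics/s5.png

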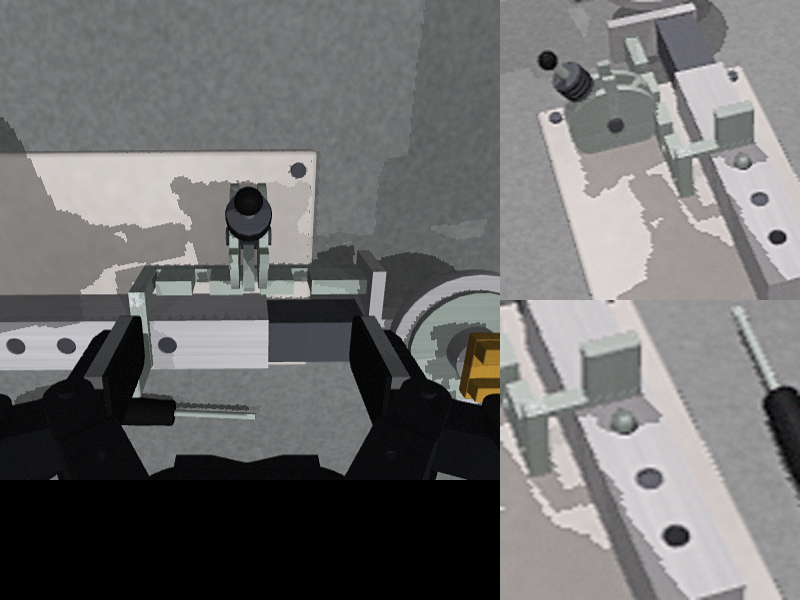

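The picture shows the pin standing proud in the next hole, the tab outboard of it, and the lever with ball at wrist pixel (318,200) between the open fingers' lines. Next I locate the ball and collar.

```bash
python3 - <<'E'
from h import *
import pickle
s=pickle.load(open("w5.pkl","rb"));w=cam("wrist",s);sd=cam("side");tp=cam("top")
R=cv2.Rodrigues(s["tool_rot"])[0];print("yaw",np.arctan2(R[1,0],R[0,0]))
g=cv2.cvtColor(cv2.imread("pics/w5.png"),6)[170:250,270:370]
m=(g<22).astype(np.uint8)
n,l,st,ce=cv2.connectedComponentsWithStats(m)
for i in range(1,n):
    if st[i,4]>150: print("wr",ce[i]+[270,170],st[i])
g=cv2.cvtColor(cv2.imread("pics/s5f.png"),6)[175:205,205:235]
n,l,st,ce=cv2.connectedComponentsWithStats((g<40).astype(np.uint8))
for i in range(1,n):
    if st[i,4]>20: print("sd",ce[i]+[205,175],st[i])
uy=np.array([np.cos(1.347),np.sin(1.347),0]);ux=np.array([uy[1],-uy[0],0])
O=np.array([604.98,-116.62,0])+100*uy;print("O",O)
def rep(P): d=P-O;return P.round(1),"st",(d@ux).round(1),(d@uy).round(1),"tool",(R.T@(P-s["tool_pos"])).round(1)
print(rep(tri([ray(w,(318,200.5)),ray(sd,(223.5,190))])))
print(rep(tri([ray(w,(318,200.5)),ray(sd,(223.5,190)),ray(tp,(218.7,312.3))])))
print("wrist at z122",rep(onz(w,(318,200.5),121.7)))
E
```

```text
yaw 2.915922818570139
wr [317.93914474 200.80098684] [ 34  17  29  28 608]
wr [317.12980769 233.45192308] [ 26  48  45  23 208]
sd [223.57142857 190.14285714] [15 11  8  9 56]
O [627.17328672 -19.1138052    0.        ]
(array([517. ,  91.8, 120. ]), 'st', np.float64(-132.1), np.float64(83.7), 'tool', array([30.5,  1. , 80.6]))
(array([517.3,  92.3, 119.6]), 'st', np.float64(-131.8), np.float64(84.3), 'tool', array([30.2,  1.6, 81. ]))
wrist at z122 (array([516.8,  91.9, 121.7]), 'st', np.float64(-132.2), np.float64(83.7), 'tool', array([30.6,  1. , 78.9]))
```

play_rows(
  commands=[
    {"grip": 0.9,"dx": 12.8,"dy": 1.2,"dz": 15,"twist": 0},
    {"grip": 0.9,"dx": 0,"dy": 0,"dz": 35,"twist": 0},
    {"grip": 0.9,"dx": 0,"dy": 0,"dz": 35,"twist": 0},
    {"grip": 0.9,"dx": 0,"dy": 0,"dz": 25,"twist": 0},
    {"grip": 0.9,"dx": 0,"dy": 0,"dz": 15,"twist": 0},
    {"grip": 0.9,"dx": 0,"dy": 0,"dz": 4,"twist": 0},
    {"grip": 0.9,"dx": 0,"dy": 0,"dz": 0,"twist": 0},
  ],
)

```text
time: 13.85
tool_pos: [534.6, 88.3, 72.2]
tool_rot: [0.349, 3.121, 0.0]
ft_force: [0.5, -0.5, -0.0]
gripper_width: 76.6
grasp_force: 0.0
```

```bash
python3 - <<'E'
from h import *
s=bot.read_state();R=cv2.Rodrigues(s["tool_rot"])[0]
print(s["tool_pos"],s["ft_force"],s["gripper_width"],s["time"])
uy=np.array([np.cos(1.347),np.sin(1.347),0]);ux=np.array([uy[1],-uy[0],0]);B=np.array([516.9,91.9,121])
C=B+17.8*ux-np.array([0,0,29]);print("collar in tool",(R.T@(C-s["tool_pos"])).round(1))
a=bot.read_camera("side")[120:300,130:370,::-1]
b=bot.read_camera("wrist")[120:480,120:520,::-1]
cv2.imwrite("pics/s6.png",np.hstack([cv2.resize(a,(480,360),interpolation=2),cv2.resize(b[:,60:],(320,360))]))
E
```

```text
[534.5685468   88.29639245  72.24689171] [ 0.45605662 -0.52727923 -0.02762767] 76.61754716905433 13.85
collar in tool [  0.2  -0.4 -19.8]
```

View pics/s6.png

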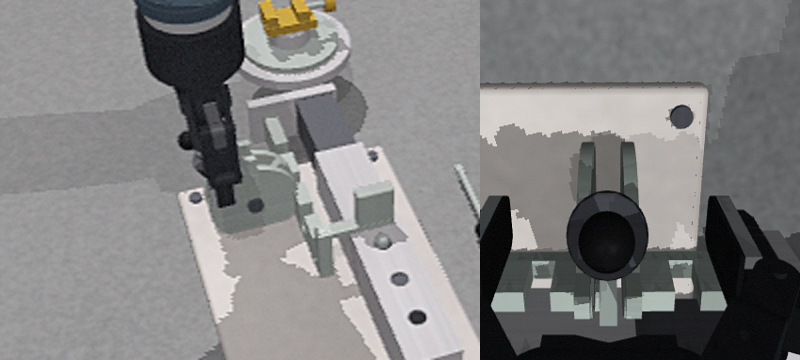

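The view shows the collar and ball centred between the open fingers. I'll close on it.

play_rows(
  commands=[
    {"grip": 0.45,"dx": 0,"dy": 0,"dz": 0,"twist": 0},
    {"grip": 0.2,"dx": 0,"dy": 0,"dz": 0,"twist": 0},
    {"grip": 0.2,"dx": 0,"dy": 0,"dz": 0,"twist": 0},
    {"grip": 0.2,"dx": 0,"dy": 0,"dz": 0,"twist": 0},
    {"grip": 0.2,"dx": 0,"dy": 0,"dz": 0,"twist": 0},
    {"grip": 0.2,"dx": 0,"dy": 0,"dz": 0,"twist": 0},
  ],
)

```text
time: 14.7
tool_pos: [534.0, 88.1, 72.0]
tool_rot: [-0.349, -3.122, 0.001]
ft_force: [-3.1, -2.7, 5.6]
gripper_width: 26.3
grasp_force: 58.7
```

play_rows(
  commands=[
    {"grip": 0.2,"dx": 1.6,"dy": 0,"dz": -2.6,"twist": 0},
    {"grip": 0.2,"dx": 1.6,"dy": 0,"dz": -2.6,"twist": 0},
    {"grip": 0.2,"dx": 0,"dy": 0,"dz": 0,"twist": 0},
  ],
)

```text
time: 15.08
tool_pos: [531.0, 88.8, 76.9]
tool_rot: [0.349, 3.121, -0.001]
ft_force: [1.8, -3.8, -1.5]
gripper_width: 26.6
grasp_force: 59.0
```

```bash
python3 - <<'E'
from h import *
s=bot.read_state();print(s["tool_pos"],s["ft_force"],s["gripper_width"],s["grasp_force"],s["wrist_torque"])
E
```

```text
[530.99620589  88.79708785  76.88845221] [ 1.83551078 -3.80626475 -1.49367167] 26.589287379826533 59.00985360145569 [-0.61118473 -0.21461958  0.07275369]
```

play_rows(
  commands=[
    {"grip": 0.2,"dx": 1.4,"dy": 0,"dz": -2.2,"twist": 0},
    {"grip": 0.2,"dx": 1.3,"dy": 0,"dz": -2.2,"twist": 0},
    {"grip": 0.2,"dx": 0,"dy": 0,"dz": 0,"twist": 0},
  ],
)

```text
time: 15.45
tool_pos: [528.2, 89.4, 81.3]
tool_rot: [0.349, 3.122, -0.001]
ft_force: [1.7, -4.9, -1.8]
gripper_width: 26.2
grasp_force: 59.0
```

play_rows(
  commands=[
    {"grip": 0.2,"dx": -3.2,"dy": 0,"dz": -1.8,"twist": 0},
    {"grip": 0.2,"dx": -3.3,"dy": 0,"dz": -1.7,"twist": 0},
    {"grip": 0.2,"dx": -3.4,"dy": 0,"dz": -1.5,"twist": 0},
    {"grip": 0.2,"dx": -3.4,"dy": 0,"dz": -1.3,"twist": 0},
    {"grip": 0.2,"dx": 0,"dy": 0,"dz": 0,"twist": 0},
  ],
)

```text
time: 16.08
tool_pos: [537.6, 87.3, 85.0]
tool_rot: [-0.347, -3.113, 0.0]
ft_force: [-5.8, -2.4, -5.0]
gripper_width: 26.7
grasp_force: 59.2
```

play_rows(
  commands=[
    {"grip": 0.2,"dx": -3.4,"dy": 0,"dz": -1.5,"twist": 0},
    {"grip": 0.2,"dx": -3.5,"dy": 0,"dz": -1.2,"twist": 0},
    {"grip": 0.2,"dx": 0,"dy": 0,"dz": 0,"twist": 0},
  ],
)

```text
time: 16.45
tool_pos: [544.5, 85.8, 87.9]
tool_rot: [-0.347, -3.113, -0.0]
ft_force: [-5.5, -2.1, -3.8]
gripper_width: 26.3
grasp_force: 59.2
```

play_rows(
  commands=[
    {"grip": 0.2,"dx": -3.7,"dy": 0,"dz": -0.7,"twist": 0},
    {"grip": 0.2,"dx": -3.8,"dy": 0,"dz": -0.6,"twist": 0},
    {"grip": 0.2,"dx": -3.7,"dy": 0,"dz": -0.3,"twist": 0},
    {"grip": 0.2,"dx": -3.8,"dy": 0,"dz": -0.1,"twist": 0},
    {"grip": 0.2,"dx": -3.7,"dy": 0,"dz": 0.1,"twist": 0},
    {"grip": 0.2,"dx": -3.8,"dy": 0,"dz": 0.3,"twist": 0},
    {"grip": 0.2,"dx": 0,"dy": 0,"dz": 0,"twist": 0},
  ],
)

```text
time: 17.32
tool_pos: [566.4, 80.9, 89.2]
tool_rot: [-0.349, -3.112, -0.0]
ft_force: [-6.3, -2.6, -2.9]
gripper_width: 26.5
grasp_force: 59.8
```

play_rows(
  commands=[
    {"grip": 0.2,"dx": -3.7,"dy": 0,"dz": 0.6,"twist": 0},
    {"grip": 0.2,"dx": -3.8,"dy": 0,"dz": 0.7,"twist": 0},
    {"grip": 0.2,"dx": -3.5,"dy": 0,"dz": 0.9,"twist": 0},
    {"grip": 0.2,"dx": -3.5,"dy": 0,"dz": 1.1,"twist": 0},
    {"grip": 0.2,"dx": 0,"dy": 0,"dz": 0,"twist": 0},
  ],
)

```text
time: 17.95
tool_pos: [580.7, 77.7, 86.1]
tool_rot: [-0.349, -3.112, -0.001]
ft_force: [-6.5, -3.1, -0.5]
gripper_width: 26.3
grasp_force: 59.1
```

play_rows(
  commands=[
    {"grip": 0.2,"dx": -3,"dy": 0,"dz": 0.4,"twist": 0},
    {"grip": 0.2,"dx": -3,"dy": 0,"dz": 0.7,"twist": 0},
    {"grip": 0.2,"dx": -3,"dy": 0,"dz": 1.3,"twist": 0},
    {"grip": 0.2,"dx": -3,"dy": 0,"dz": 1.5,"twist": 0},
    {"grip": 0.2,"dx": 0,"dy": 0,"dz": 0,"twist": 0},
  ],
)

```text
time: 18.58
tool_pos: [594.2, 74.7, 83.2]
tool_rot: [-0.35, -3.118, -0.0]
ft_force: [-4.6, -2.7, -1.1]
gripper_width: 25.0
grasp_force: 62.9
```

play_rows(
  commands=[
    {"grip": 0.2,"dx": -2,"dy": 0,"dz": 1.2,"twist": 0},
    {"grip": 0.2,"dx": -2,"dy": 0,"dz": 1.2,"twist": 0},
    {"grip": 0.2,"dx": 0,"dy": 0,"dz": 0,"twist": 0},
  ],
)

```text
time: 18.95
tool_pos: [601.3, 73.5, 83.1]
tool_rot: [0.349, 3.118, 0.001]
ft_force: [3.4, -1.5, -0.0]
gripper_width: 17.2
grasp_force: 2.0
```

play_rows(
  commands=[
    {"grip": 0.2,"dx": -1.5,"dy": 0,"dz": 0.9,"twist": 0},
    {"grip": 0.2,"dx": 0,"dy": 0,"dz": 0,"twist": 0},
  ],
)

```text
time: 19.2
tool_pos: [601.6, 73.4, 81.4]
tool_rot: [0.349, 3.121, 0.001]
ft_force: [1.5, -0.9, 1.1]
gripper_width: 17.3
grasp_force: 1.0
```

The pads slipped off the collar near the end of the swing. I'll open, rise and measure the lever.

play_rows(
  commands=[
    {"grip": 0.6,"dx": 0,"dy": 0,"dz": 0,"twist": 0},
    {"grip": 0.9,"dx": 0,"dy": 0,"dz": 0,"twist": 0},
    {"grip": 0.9,"dx": 0,"dy": 0,"dz": 0,"twist": 0},
    {"grip": 0.9,"dx": 0,"dy": 0,"dz": -30,"twist": 0},
    {"grip": 0.9,"dx": 0,"dy": 0,"dz": -45,"twist": 0},
    {"grip": 0.9,"dx": 0,"dy": 0,"dz": -45,"twist": 0},
    {"grip": 0.9,"dx": 0,"dy": 0,"dz": 0,"twist": 0},
    {"grip": 0.9,"dx": 0,"dy": 0,"dz": 0,"twist": 0},
  ],
)

```text
time: 20.2
tool_pos: [600.5, 73.2, 200.2]
tool_rot: [-0.349, -3.121, -0.0]
ft_force: [-0.0, 0.0, 0.1]
gripper_width: 76.9
grasp_force: 0.0
```

```bash
cat > lev.py <<'E'
from h import *
s=bot.read_state();im=bot.read_camera("wrist")[:,:,::-1];w=cam("wrist",s)
cv2.imwrite("pics/w%d.png"%(s["time"]*100),im)
R=cv2.Rodrigues(s["tool_rot"])[0]
uy=np.array([np.cos(1.347),np.sin(1.347),0]);ux=np.array([uy[1],-uy[0],0]);O=np.array([627.17,-19.11,0])
print(s["tool_pos"],s["time"],s["ft_force"])
for th in(0.9,1.0,1.05,1.1):
    a=th-.55
    P=[O+ux*(-85+r*np.sin(a))+uy*83.9+[0,0,45+r*np.cos(a)] for r in(90,56)]
    print(th,[proj(w,p).round(1) for p in P],[(R.T@(p-s["tool_pos"])).round(1) for p in P])
g=cv2.cvtColor(im,6)
for T in(22,40):
    n,l,st,ce=cv2.connectedComponentsWithStats((g[:,230:410]<T).astype(np.uint8))
    for i in range(1,n):
        if 60<st[i,4]<9000: print(T,ce[i]+[230,0],st[i])
E
python3 lev.py
```

```text
[600.49334959  73.18987011 200.1560354 ] 20.2 [-0.04242847  0.03265644  0.05887906]
0.9 [array([315.9, 245. ]), array([316.1, 209.6])] [array([ 7.5, -0.2, 70.6]), array([ 1.920e+01, -1.000e-01,  1.026e+02])]
1.0 [array([315.9, 256.7]), array([316.1, 216.7])] [array([-0.7, -0.2, 74.1]), array([ 1.400e+01, -1.000e-01,  1.047e+02])]
1.05 [array([315.9, 261.9]), array([316.1, 220. ])] [array([-4.7, -0.2, 76.2]), array([ 11.5,  -0.2, 106. ])]
1.1 [array([315.9, 266.6]), array([316.1, 223. ])] [array([-8.6, -0.2, 78.4]), array([  9.1,  -0.2, 107.4])]
22 [315.45811518 190.73036649] [ 62 180  49  33 382]
22 [316.32329635 231.80031696] [ 72 218  29  29 631]
22 [234.13478261 364.82173913] [  0 353  11  26 230]
22 [317.70244451 468.89631919] [   0  456  180   24 3559]
40 [316.17663818 160.22792023] [ 77 150  20  28 351]
40 [316.04564315 191.29598893] [ 62 179  50  38 723]
40 [316.10413695 231.76462197] [ 67 218  35  29 701]
40 [373.37158909 248.65971108] [ 106  240   74   18 1246]
40 [234.23966942 364.90082645] [  0 353  11  26 242]
40 [317.5971125  468.55870335] [   0  455  180   25 3671]
```

```bash
cat > fit.py <<'E'
from h import *
import sys
from scipy.optimize import brentq
s=bot.read_state();w=cam("wrist",s);R=cv2.Rodrigues(s["tool_rot"])[0]
uy=np.array([np.cos(1.347),np.sin(1.347),0]);ux=np.array([uy[1],-uy[0],0]);O=np.array([627.17,-19.11,0]);Z=np.array([0,0,1.])
H=O-85*ux+83.9*uy+45*Z
st=lambda a:np.sin(a)*ux+np.cos(a)*Z
nn=lambda a:np.cos(a)*ux-np.sin(a)*Z
row=float(sys.argv[1])
a=brentq(lambda a:proj(w,H+90*st(a))[1]-row,-.8,.8);print("lever",a+.55)
for L in(0,4,8,12,14):
    r=56+L
    v=[proj(w,H+(r+e)*st(a)+14*(np.cos(f)*nn(a)+np.sin(f)*uy)) for e in(-11,11) for f in np.linspace(0,6.28,60)]
    v=np.array(v);C=H+r*st(a);print(L,"rows",v[:,1].min().round(1),v[:,1].max().round(1),"cols",v[:,0].min().round(1),v[:,0].max().round(1),"tool",(R.T@(C-s["tool_pos"])).round(1),C.round(1))
E
python3 fit.py 231.8
python3 - <<'E'
import cv2,numpy as np
im=cv2.imread("pics/w2020.png");g=cv2.cvtColor(im,6)
print(g[145:250:2,316]);print(g[196,284:350:2])
E
```

```text
lever 0.79091858790825
0 rows 173.5 231.6 cols 292.2 340.3 tool [24.4 -0.  99.9] [575.9  78.6  99.4]
4 rows 176.2 235.1 cols 291.8 340.6 tool [23.5 -0.  96. ] [576.9  78.4 103.3]
8 rows 179.0 238.7 cols 291.5 340.9 tool [22.5 -0.  92.2] [577.8  78.2 107.2]
12 rows 181.8 242.5 cols 291.1 341.3 tool [21.6 -0.  88.3] [578.7  78.  111. ]
14 rows 183.3 244.4 cols 290.9 341.5 tool [21.1 -0.  86.3] [579.2  77.9 113. ]
[103 106  75  26  26  29  30  35  37  42  67  66  64  66  63  66  66  36
   9  26   6  37  11  24  36  62  66  68  65  68  66  66  63  94  94  93
  49   7   9  13   8  14  15  17  22  20  16  16  10  13  10  66  78]
[127 127 126 122 127  24  12   9  19  24  31  34  60  63  65  67  65  67
  66  66  64  48  37  38  34  12  21  11 178 171 170 170 171]
```

The lever sits at 0.79 with the collar resting on the gate hump (lift about 8 mm). I'll regrip it slightly behind centre and finish the arc.

play_rows(
  commands=[
    {"grip": 0.9,"dx": 25,"dy": 0,"dz": 0,"twist": 0},
    {"grip": 0.9,"dx": 0.5,"dy": 0,"dz": 15,"twist": 0},
    {"grip": 0.9,"dx": 0,"dy": 0,"dz": 40,"twist": 0},
    {"grip": 0.9,"dx": 0,"dy": 0,"dz": 40,"twist": 0},
    {"grip": 0.9,"dx": 0,"dy": 0,"dz": 18,"twist": 0},
    {"grip": 0.9,"dx": 0,"dy": 0,"dz": 0,"twist": 0},
    {"grip": 0.4,"dx": 0,"dy": 0,"dz": 0,"twist": 0},
    {"grip": 0.2,"dx": 0,"dy": 0,"dz": 0,"twist": 0},
    {"grip": 0.2,"dx": 0,"dy": 0,"dz": 0,"twist": 0},
    {"grip": 0.2,"dx": 0,"dy": 0,"dz": 0,"twist": 0},
    {"grip": 0.2,"dx": 0,"dy": 0,"dz": 0,"twist": 0},
  ],
)

```text
time: 21.62
tool_pos: [577.2, 78.5, 89.3]
tool_rot: [0.349, 3.12, -0.0]
ft_force: [0.5, -2.2, 4.8]
gripper_width: 26.6
grasp_force: 58.9
```

play_rows(
  commands=[
    {"grip": 0.2,"dx": -0.5,"dy": 0,"dz": -2.4,"twist": 0},
    {"grip": 0.2,"dx": -0.6,"dy": 0,"dz": -2.4,"twist": 0},
    {"grip": 0.2,"dx": 0,"dy": 0,"dz": 0,"twist": 0},
  ],
)

```text
time: 22.0
tool_pos: [577.1, 78.5, 92.4]
tool_rot: [-0.349, -3.122, 0.0]
ft_force: [1.7, -2.2, -2.8]
gripper_width: 25.9
grasp_force: 59.1
```

play_rows(
  commands=[
    {"grip": 0.2,"dx": -3.7,"dy": 0,"dz": 0.8,"twist": 0},
    {"grip": 0.2,"dx": -4,"dy": 0,"dz": 1.2,"twist": 0},
    {"grip": 0.2,"dx": -4,"dy": 0,"dz": 1.6,"twist": 0},
    {"grip": 0.2,"dx": 0,"dy": 0,"dz": 0,"twist": 0},
  ],
)

```text
time: 22.5
tool_pos: [586.7, 76.2, 87.8]
tool_rot: [-0.347, -3.116, 0.0]
ft_force: [-4.9, -0.0, 0.6]
gripper_width: 26.1
grasp_force: 59.2
```

play_rows(
  commands=[
    {"grip": 0.2,"dx": -3,"dy": 0,"dz": 1.5,"twist": 0},
    {"grip": 0.2,"dx": -3,"dy": 0,"dz": 1.7,"twist": 0},
    {"grip": 0.2,"dx": 0,"dy": 0,"dz": 0,"twist": 0},
  ],
)

```text
time: 22.88
tool_pos: [593.5, 74.9, 85.4]
tool_rot: [-0.351, -3.119, -0.001]
ft_force: [-5.1, 0.7, -0.4]
gripper_width: 26.2
grasp_force: 59.4
```

play_rows(
  commands=[
    {"grip": 0.2,"dx": -2,"dy": 0,"dz": 1.2,"twist": 0},
    {"grip": 0.2,"dx": -2,"dy": 0,"dz": 1.2,"twist": 0},
    {"grip": 0.2,"dx": 0,"dy": 0,"dz": 0,"twist": 0},
  ],
)

```text
time: 23.25
tool_pos: [597.7, 73.8, 83.3]
tool_rot: [-0.347, -3.12, 0.0]
ft_force: [-4.8, -0.2, 1.0]
gripper_width: 26.0
grasp_force: 59.7
```

play_rows(
  commands=[
    {"grip": 0.2,"dx": -1.5,"dy": 0,"dz": 1,"twist": 0},
    {"grip": 0.2,"dx": -1.5,"dy": 0,"dz": 1,"twist": 0},
    {"grip": 0.2,"dx": 0,"dy": 0,"dz": 0,"twist": 0},
  ],
)

```text
time: 23.62
tool_pos: [597.4, 74.0, 80.7]
tool_rot: [-0.345, -3.112, 0.0]
ft_force: [-17.0, 1.6, 7.1]
gripper_width: 26.3
grasp_force: 60.3
```

That is the end stop (17 N resistance at the expected place). I'll release and check.

play_rows(
  commands=[
    {"grip": 0.5,"dx": 0,"dy": 0,"dz": 0,"twist": 0},
    {"grip": 0.9,"dx": 0,"dy": 0,"dz": 0,"twist": 0},
    {"grip": 0.9,"dx": 0,"dy": 0,"dz": 0,"twist": 0},
    {"grip": 0.9,"dx": 0,"dy": 0,"dz": 0,"twist": 0},
    {"grip": 0.9,"dx": 0,"dy": 0,"dz": -30,"twist": 0},
    {"grip": 0.9,"dx": 0,"dy": 0,"dz": -45,"twist": 0},
    {"grip": 0.9,"dx": 0,"dy": 0,"dz": -45,"twist": 0},
    {"grip": 0.9,"dx": 0,"dy": 0,"dz": 0,"twist": 0},
    {"grip": 0.9,"dx": 0,"dy": 0,"dz": 0,"twist": 0},
  ],
)

```text
time: 24.75
tool_pos: [601.0, 73.0, 200.9]
tool_rot: [-0.349, -3.121, 0.0]
ft_force: [-0.5, 1.0, -1.0]
gripper_width: 76.5
grasp_force: 0.0
```

```bash
python3 lev.py; python3 - <<'E'
import cv2,glob
f=sorted(glob.glob("pics/w2[0-9][0-9][0-9].png"))[-1];print(f)
im=cv2.imread(f);g=cv2.cvtColor(im,6);print(g[160:290:2,316])
E
```

```text
[601.02134902  73.0259205  200.94651121] 24.75 [-0.54219398  0.98141869 -1.00253956]
0.9 [array([316. , 243.5]), array([316.1, 208.3])] [array([ 8.1, -0.1, 71.4]), array([ 1.980e+01, -1.000e-01,  1.034e+02])]
1.0 [array([316. , 255.2]), array([316.1, 215.4])] [array([-0.1, -0.1, 74.9]), array([ 1.460e+01, -1.000e-01,  1.055e+02])]
1.05 [array([316. , 260.4]), array([316.1, 218.7])] [array([-4.1, -0.1, 77. ]), array([ 1.210e+01, -1.000e-01,  1.068e+02])]
1.1 [array([316. , 265.1]), array([316.1, 221.7])] [array([-8. , -0.1, 79.2]), array([ 9.700e+00, -1.000e-01,  1.082e+02])]
22 [315.81538462 209.51282051] [ 64 198  46  32 390]
22 [316.79850746 263.75932836] [ 74 251  27  26 536]
22 [234.25431034 363.56896552] [  0 352  11  26 232]
22 [317.73097445 468.88739118] [   0  455  180   25 3561]
40 [316.23969072 160.        ] [ 77 149  20  28 388]
40 [314.43934911 209.84023669] [ 64 195  46  37 676]
40 [373.37872683 247.64061241] [ 106  239   74   18 1241]
40 [316.82857143 263.76785714] [ 74 251  27  27 560]
40 [234.28 363.66] [  0 351  11  27 250]
40 [317.61276248 468.56585765] [   0  455  180   25 3667]
pics/w2475.png
[ 36  39  35  39  72  73  73  72  71  70  72  80 122 121 121 121  99  46
  50  14  17  48  24   4  48  36   3  42  46  56  59  57  59  56  55 112
 120 119 117 119 120 120 119 120 122  61   9   7   8   9  13  10  11   7
   6   6  12   7   1 163 188 183 188 192 190]
```

```bash
python3 fit.py 263.8
```

```text
lever 1.06757174816571
0 rows 192.9 248.9 cols 293.3 339.1 tool [ 10.6  -0.  106.3] [589.9  75.4  93.7]
4 rows 197.3 253.8 cols 293.1 339.3 tool [  8.6  -0.  102.9] [591.9  75.   97.1]
8 rows 201.8 258.7 cols 292.8 339.5 tool [ 6.6 -0.  99.4] [593.8  74.5 100.6]
12 rows 206.4 263.8 cols 292.6 339.8 tool [ 4.7 -0.  95.9] [595.7  74.1 104.1]
14 rows 208.7 266.3 cols 292.4 339.9 tool [ 3.7 -0.1 94.2] [596.7  73.9 105.8]
```

The lever reads about 1.08 with the collar down. For certainty I'll push the ball gently against the end stop with shut fingers.

play_rows(
  commands=[
    {"grip": 0,"dx": 17,"dy": 0,"dz": 0,"twist": 0},
    {"grip": 0,"dx": 0,"dy": 0,"dz": 0,"twist": 0},
    {"grip": 0,"dx": 0,"dy": 0,"dz": 0,"twist": 0},
    {"grip": 0,"dx": 0,"dy": 0,"dz": 0,"twist": 0},
    {"grip": 0,"dx": 0,"dy": 0,"dz": 0,"twist": 0},
    {"grip": 0,"dx": 0,"dy": 0,"dz": 30,"twist": 0},
    {"grip": 0,"dx": 0,"dy": 0,"dz": 30,"twist": 0},
    {"grip": 0,"dx": 0,"dy": 0,"dz": 20,"twist": 0},
    {"grip": 0,"dx": 0,"dy": 0,"dz": 0,"twist": 0},
    {"grip": 0,"dx": -3,"dy": 0,"dz": 0,"twist": 0},
    {"grip": 0,"dx": 0,"dy": 0,"dz": 0,"twist": 0},
  ],
)

```text
time: 26.18
tool_pos: [589.0, 76.0, 123.2]
tool_rot: [0.349, 3.119, 0.0]
ft_force: [-0.2, 0.0, 0.1]
gripper_width: -0.3
grasp_force: 0.0
```

play_rows(
  commands=[
    {"grip": 0,"dx": -2,"dy": 0,"dz": 0,"twist": 0},
    {"grip": 0,"dx": -2,"dy": 0,"dz": 0,"twist": 0},
    {"grip": 0,"dx": 0,"dy": 0,"dz": 0,"twist": 0},
  ],
)

```text
time: 26.55
tool_pos: [591.5, 75.4, 121.8]
tool_rot: [-0.349, -3.121, -0.0]
ft_force: [-2.6, 0.0, 2.8]
gripper_width: 0.1
grasp_force: 1.8
```

play_rows(
  commands=[
    {"grip": 0,"dx": -1.5,"dy": 0,"dz": 0,"twist": 0},
    {"grip": 0,"dx": -1.5,"dy": 0,"dz": 0,"twist": 0},
    {"grip": 0,"dx": 0,"dy": 0,"dz": 0,"twist": 0},
  ],
)

```text
time: 26.92
tool_pos: [592.3, 75.2, 121.4]
tool_rot: [-0.348, -3.116, -0.0]
ft_force: [-10.8, 1.4, 7.7]
gripper_width: -0.1
grasp_force: 6.6
```

Hard stop confirmed. I'll retreat and do the final check.

play_rows(
  commands=[
    {"grip": 0,"dx": 6,"dy": 0,"dz": 0,"twist": 0},
    {"grip": 0,"dx": 4,"dy": 0,"dz": -15,"twist": 0},
    {"grip": 0,"dx": 0,"dy": 0,"dz": -35,"twist": 0},
    {"grip": 0,"dx": 0,"dy": 0,"dz": -35,"twist": 0},
    {"grip": 0,"dx": 0,"dy": 0,"dz": 0,"twist": 0},
    {"grip": 0,"dx": 0,"dy": 0,"dz": 0,"twist": 0},
  ],
)

```text
time: 27.68
tool_pos: [584.6, 76.8, 206.5]
tool_rot: [0.349, 3.122, -0.0]
ft_force: [-0.1, 0.5, -0.7]
gripper_width: 0.1
grasp_force: 0.0
```

```bash
python3 lev.py|tee o; R=$(awk '$1==22 && /26[0-9]\.|27[0-9]\.|25[0-9]\.|24[0-9]\.|23[0-9]\./{print}' o); echo "$R"
python3 - <<'E'
from h import *
a=bot.read_camera("side");cv2.imwrite("pics/sf.png",a[:,:,::-1])
b=cv2.imread("pics/s5f.png");A=a[:,:,::-1].astype(int)
d=np.abs(A-b).max(2)[235:262,300:345]   # pin region, compare with view when pin was seen up
print("pin region diff",d.mean(),d.max())
d=np.abs(A-cv2.imread("pics/side0.png")).max(2)
for n,(x,y,X,Y) in dict(jar=(380,245,415,295),driver=(355,200,380,250),tray=(320,340,400,430)).items(): print(n,d[y:Y,x:X].mean())
E
```

```text
[584.58461937  76.77392363 206.48213123] 27.675 [-0.07437596  0.52098053 -0.74214052]
0.9 [array([316. , 267.6]), array([316.1, 231.4])] [array([-8.7, -0.1, 76.9]), array([ 3.000e+00, -1.000e-01,  1.089e+02])]
1.0 [array([316. , 278.2]), array([316.1, 237.9])] [array([-16.9,  -0.2,  80.4]), array([-2.200e+00, -1.000e-01,  1.111e+02])]
1.05 [array([316. , 282.9]), array([316.1, 240.9])] [array([-20.9,  -0.2,  82.5]), array([-4.600e+00, -1.000e-01,  1.123e+02])]
1.1 [array([316. , 287.1]), array([316.1, 243.7])] [array([-24.8,  -0.2,  84.8]), array([-7.100e+00, -1.000e-01,  1.137e+02])]
22 [316.12034384 232.9512894 ] [ 65 222  44  31 349]
22 [316.76873662 285.85867238] [ 75 274  25  25 467]
40 [316.07575758 176.30808081] [ 77 171  20  12 198]
40 [316.16239316 189.07692308] [ 77 183  20  14 117]
40 [314.29593496 232.98699187] [ 65 219  44  35 615]
40 [373.20628834 264.53757669] [ 106  256   74   18 1304]
40 [316.88514851 285.88910891] [ 74 274  26  25 505]
22 [316.12034384 232.9512894 ] [ 65 222  44  31 349]
pin region diff 25.578600823045267 70
jar 7.251428571428572
driver 5.5576
tray 12.767916666666666
```

```bash
python3 fit.py 285.9|head -3; python3 - <<'E'
import cv2,numpy as np
f=lambda n:cv2.cvtColor(cv2.imread(f"pics/{n}.png"),6)
a,b,z=f("s5f"),f("sf"),f("side0")
for nm,(x,y),src in(("pin",(321,241),a),("tab",(326,223),a),("tray",(358,385),z)):
    h=9 if nm!="tray" else 45
    r=cv2.matchTemplate(b[y-h-6:y+h+7,x-h-6:x+h+7],src[y-h:y+h+1,x-h:x+h+1],5);print(nm,cv2.minMaxLoc(r))
print(a[234:248,314:329:2]);print(b[234:248,314:329:2])
E
```

```text
lever 1.0593273026732815
0 rows 216.3 269.8 cols 294.3 338.3 tool [ -6.    0.  111.3] [589.5  75.5  93.9]
4 rows 220.7 274.6 cols 294.1 338.5 tool [ -7.9   0.  107.8] [591.4  75.1  97.4]
pin (-0.19465887546539307, 0.742431104183197, (0, 12), (6, 6))
tab (-0.18037056922912598, 0.9991747736930847, (12, 0), (6, 6))
tray (0.13073021173477173, 0.8464357256889343, (5, 12), (6, 6))
[[120 126 151 154 152 153 148 147]
 [140 158 152 152 150 151 149 147]
 [155 153 154 119 149 152 149 147]
 [154 155 138 133 130 146 154 151]
 [148 157 118 142 160 144 155 149]
 [149 156 125 178 181 107 155 148]
 [153 149 124 164 160 101 146 146]
 [147 138 113 144 135  87 138 197]
 [144 134  96 124 116  70 200 212]
 [215 151  95 115 111  58 216 206]
 [206 214 204  84  55 206 207 204]
 [204 206 214 223 223 209 208 207]
 [203 203 208 211 211 202 206 207]
 [203 203 208 208 206 204 206 204]]
[[120 123 150 155 150 150 147 141]
 [136 155 151 151 153 150 149 145]
 [154 153 153 117 150 150 150 149]
 [153 152 135 132 129 148 153 149]
 [150 155 122 139 159 142 156 150]
 [149 155 123 180 181 106 156 147]
 [149 145 123 166 160 102 143 146]
 [151 139 116 143 133  83 137 200]
 [151 134  92 123 117  74 200 211]
 [151 158 100 115 115  59 213 207]
 [150 153 143  77  51 211 208 204]
 [148 152 157 161 159 200 213 204]
 [149 151 155 154 152 141 196 207]
 [151 150 153 154 154 147 142 210]]
```

```bash
python3 -c "
from bench import bot
print(bot.hand_in())"
```

```text
the job is handed in; nothing more can be done
None
```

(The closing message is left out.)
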